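# Drain the filter bowl and show the strainer to the camera

### The job

The boiler's water filter is stripped for its service: take the rinsed clear bowl lying on the bench, set it upside down, right down on the drying peg, without dropping it, and let go so that it can drain. Then draw the strainer by its blue cap up out of the brass filter head and hold it up to the inspection camera: the middle of its mesh on the lens's centre line about 10 cm in front of the lens, cap uppermost, side-on to the lens so that it stands straight up in the camera's picture (leaning just as far as the camera looks down). Finish while still holding it there steady in the air, touching nothing else with it; do not touch the camera, and leave the other things on the bench where they are.

Things in the scene. Friction and masses are not known exactly. Their poses are not given: they have to be found in the camera images.
- bowl: Clear bluish round cup, 108 mm long, 110 g, one end open: body 56 mm outside, 49 mm inside diameter, 96 mm deep inside. Origin: outside centre of the closed end; z runs along it to the mouth. Eight-sided foot (0 to 12 mm) and blue collar (96 to 108 mm), 60 mm across flats, stop it rolling. Starts lying level, axis 30 mm above the bench, mouth within 0.45 rad of -x (toward the robot).
- bowl_floor (a point): Centre of the bowl's inner floor, 12 mm from its origin along z; axes as the bowl.
- drying_peg: Fixed stand: steel dish 124 mm wide, 14 mm high, with an upright rod 14 mm thick and a white ball tip 18 mm thick. Origin: centre of the underside, z up. The bowl goes over it mouth down until its inner floor rests on the tip; its rim then hangs about 94 mm above the bench, and it may lean up to 10 degrees.
- peg_tip (a point): Top of the drying peg's ball, 190 mm above the bench.
- filter_head: Fixed brass filter head in a bench holder, 100 x 128 mm in plan, pipe ports along its y, small clamp handle to 75 mm out along its +x; threaded neck on top, 45 mm wide, ends 88 mm above the bench. The strainer stands loosely in its bore (32 mm wide, 24 mm deep). Origin: centre of the underside, z up.
- strainer: Round stick 112 mm long, 70 g: grey mesh tube 27 mm in diameter (0 to 80 mm from the bottom), then a blue grip cap 30 mm in diameter (80 to 112 mm). Origin: centre of its bottom end; z runs along it to the cap. Starts upright in the filter head, bottom 64 mm and top 176 mm above the bench; lift it 24 mm to clear the neck.
- cap_mid (a point): Middle of the blue cap on the strainer's axis, 96 mm from its bottom.
- mesh_mid (a point): Middle of the strainer's mesh on its axis, 45 mm from its bottom.
- camera_stand: Fixed inspection camera stand: foot plate 120 x 140 mm, steel mast 344 mm high 30 mm behind the origin. Its -x axis points the way the camera looks, roughly toward the robot. Origin: on the bench, 20 mm in front of the foot's centre, z up. The camera head hangs in front of the mast, its tilt axis 285 mm above the bench, 12 mm along -x from the origin.
- camera_head (a joint): Downward tilt of the camera head on its stiff hinge, rad: 0 looks level, it is set between 0.3 and 0.65 and stays there.
- lens (a point): Centre of the camera's front lens glass, 48 mm in front of the tilt axis; the head is a white box 44 mm wide with a bright lens ring 42 mm across. Its -x axis is the line of sight, its z axis is up in the camera's picture (tipped forward by the head's tilt), y is across.
- view_point (a point): The point on the lens's line of sight 100 mm in front of the lens glass, in free air, where the middle of the mesh must be; axes as lens. The strainer's z axis must lie along this z axis.
- wrench: Bystander: wrench 170 mm long lying on the bench.
- spray_can: Bystander: red spray can with a white band and a red cap, 52 mm in diameter, 158 mm high, standing.
- ball_valve: Bystander: brass ball valve with a red lever, about 85 mm long, 45 mm high.
- seal_box: Bystander: small cardboard box of seals, 60 x 85 x 38 mm.
There are look-alikes about, which are no part of the job. What is shaped like the bowl but orange is not meant. Leave any purple look-alike of the filter_head alone.

How it is judged:
On the way:
1. the bowl hangs upside down on the drying peg, let go, with the strainer still in the filter head (angle between bowl's own z axis and vertical above 2.84 rad and distance between bowl_floor and peg_tip below 0.02 m and contact force between bowl and the fingers below 0.05 N and contact force between bowl and drying_peg above 0.3 N and distance between strainer and filter_head below 0.075 m), for 0.3 s.
At the end, for the whole second after the job is handed in: Bowl upside down on the peg (inner floor within 20 mm of the tip, lean under 17 degrees), let go; strainer held in the air, still, cap up, middle of its mesh within 20 mm of the point 100 mm before the lens, axis within 12 degrees of the picture's upright, touching nothing else (angle between bowl's own z axis and vertical above 2.84 rad and distance between bowl_floor and peg_tip below 0.02 m and contact force between bowl and the arm below 0.05 N and contact force between bowl and the fingers below 0.05 N and contact force between bowl and drying_peg above 0.3 N and distance between mesh_mid and view_point below 0.02 m and angle between the z axis of strainer and the z axis of view_point, either way round below 0.21 rad and angle between strainer's own z axis and vertical below 1.2 rad and height (world z) of mesh_mid above 0.12 m and contact force between strainer and the fingers above 2 N and contact force between strainer and camera_stand below 0.05 N and contact force between strainer and filter_head below 0.05 N and contact force between strainer and bowl below 0.05 N and contact force between strainer and drying_peg below 0.05 N and linear speed of strainer below 0.02 m/s); the arm keeps its last pose, push and grip.
It fails at once if the bowl is dropped (over 0.7 m/s while not held) (linear speed of bowl above 0.7 m/s and contact force between bowl and the fingers below 0.05 N).
It fails at once if the camera is touched or pushed out of its setting (contact force between camera_stand and the arm above 0.5 N or contact force between camera_stand and the fingers above 0.5 N or contact force between camera_stand and strainer above 0.5 N or contact force between camera_stand and bowl above 0.5 N or distance of lens from where it was at the start of the episode above 0.006 m).
It fails at once if a bystander is displaced more than 25 mm (distance of any of wrench, spray_can, ball_valve, seal_box from where it was at the start of the episode above 0.025 m).
It also fails if it takes over 72 s, if anything falls off the work surface, if the arm or the gripper's body presses on something with over 40 N, if the wrist force passes 120 N, or if a joint passes its speed limit or range.

### The arm

A 6-joint arm with a two-finger parallel gripper is mounted at the origin on the work surface. World frame = base frame: x ahead of the robot, y to its left, z up, the work surface at z = 0. Lengths are in m, angles in rad, forces in N, time in s.
With the tool pointing down it reaches from about 0.375 to 0.9 m from the base axis. Payload 3.1 kg.
Tool frame: the origin (TCP) lies between the finger pads; the fingertips stand 8 mm ahead of it and the grasp point (between the pads) lies 11 mm behind it; z points along the fingers, y is the line along which they close (so a half turn about z gives the same grasp; the last joint's range is limited). The gripper opens to 87 mm and grips with 3 to 60 N. Pads are 19 mm wide; open, the fingers measure 117 mm over their backs; the gripper's body (75 mm by 190 mm) begins 51 mm behind the grasp point.
Start: joints at [-1.341, 0.527, 1.433, -0, 1.181, -0.178], TCP at [0.248, -0.574, 0.231] pointing down, gripper open.
Joint ranges: [-3.08, 3.08], [-0.75, 2.2], [0.22, 2.44], [-1.43, 4.57], [0, 2.65], [-2.85, 2.85]. Speed limits (rad/s): [2.79, 2.79, 3.14, 3.14, 3.14, 3.14].

### API

Orientations are given as a unit quaternion [x, y, z, w].
In Python, from rig import robot gives the robot as it stands.
- The arm moves only by the tool move_arm, never from a script. Its argument "motion" is text: rows parted by semicolons, each of 5 numbers parted by spaces: the opening, from -1 (shut) to 1 (fully open), then the shift along the tool's x, y, z normalised to -1 to 1, where 1 is 0.2 m, then the turn about the tool's z normalised to -1 to 1, where 1 is pi rad. A call has 1 to 12 rows; each row is the pose to reach, as a shift and turn from the pose commanded when the call began, along the tool's axes at that moment, turning the shorter way round; what a row does not reach only later rows make up. A row lasts 1/12 s, in which the tool goes at most 41.7 mm and 7.16 degrees, less where a joint would pass 70% of its speed; a pose out of reach is approached as far as the arm can. A call with a number of a shift or a turn outside -1 to 1 is refused whole. A call with a gripper value outside its range is refused whole. The fingers move at their own pace and stop on an object; "newtons" is the grip in N (left out, the last holds). Time passes only in rows, so rows that repeat a pose let the fingers close. It gives the time, the measured TCP pose, the force, the opening and the grip force at its end, in the units of the state.
- robot.get_obs(): the state, without advancing time (a new reading comes with each control period).
- robot.camera(name): name is "side" or "top" or "wrist"; returns (picture, depth): 400x640x3 uint8, red, green, blue; 400x640 float32, m along the optical axis (not along the pixel's ray), 0 where there is no reading.
- robot.camera_model(name): a dict with "mtx" (3x3 intrinsics, pixels), "position" and "attitude" of the camera in the world. Camera axes: x right, y down, z forward; pixel columns grow to the right and rows downward; lengths in m; the calibration is good to about 2 mm. A picture is of the moment at which its call begins: read the wrist's pose just before it. camera_model takes no time and is no camera call; for the wrist camera it gives the pose at the moment of the call.
- robot.hand_in(): hands the job in; it is judged then, once.
The state is a dict: "time": time; "q": joint angles; "joint_velocities": joint speeds; "joint_torque": joint torques, N m; "position": TCP position; "tool_rot": TCP orientation; "ft_force": force on the tool from outside, world axes, zero at the start; "moment": the same for the moment, N m; "grip_width": finger opening in m; "grip_force": force on a finger pad.
Only numpy, scipy, OpenCV 4.12 (cv2) and the standard library are available. Lean on these libraries where they do the work, as an engineer would, in place of code of your own. Each camera call takes 0.05 s, during which the arm holds its last target. There are 200 camera calls.

## Working session

There is one attempt and no reset: what is moved stays moved. The work goes in short steps, Python scripts to look and compute and a tool call to move; the robot and the scene stay as the last step left them, time stands still between calls to the robot, and variables do not carry over. Pictures are saved under pics/ and viewed, at most 10 in all, crops included, and the job is handed in when it is done.

Besides the shell and the picture viewer there is one more tool, called after "Call:" as name(argument=value, ...) on one line, values as JSON. move_arm: Moves the arm, as the interface text tells. Its arguments: {"type":"object","properties":{"motion":{"type":"string"},"newtons":{"type":"number"}},"required":["motion"]}

```bash
mkdir -p pics; ls; cat > h.py <<'E'
import numpy as np, cv2
from rig import robot
from scipy.spatial.transform import Rotation as R
def cam(n):
    m=robot.camera_model(n); p,d=robot.camera(n)
    K=np.array(m["mtx"]); A=np.array(m["attitude"],float)
    A=R.from_quat(A).as_matrix() if A.size==4 else A.reshape(3,3)
    v,u=np.mgrid[:400,:640]
    ray=np.dstack([u,v,np.ones_like(u)])@np.linalg.inv(K).T
    P=(ray*d[...,None])@A.T+np.array(m["position"])
    P[d==0]=np.nan
    return p,d,P
E
python3 - <<'E'
from h import *
for n in("top","side","wrist"):
    m=robot.camera_model(n);print(n,m)
    p,d,P=cam(n);np.savez(f"/tmp/{n}.npz",p=p,d=d,P=P)
    cv2.imwrite(f"pics/{n}0.png",p[...,::-1])
print(robot.get_obs())
E
```

```text
pics
top {'mtx': array([[363.54340264,   0.        , 320.12896156],
       [  0.        , 363.54340264, 189.56003807],
       [  0.        ,   0.        ,   1.        ]]), 'position': array([0.35449557, 0.03853728, 1.35562281]), 'attitude': array([ 0.71266558, -0.69497654,  0.06665265, -0.06835792])}
side {'mtx': array([[360.92959644,   0.        , 324.48635473],
       [  0.        , 360.92959644, 198.18187199],
       [  0.        ,   0.        ,   1.        ]]), 'position': array([0.47508104, 0.72229867, 0.88814181]), 'attitude': array([-0.06306628,  0.92381866, -0.37717429,  0.01792405])}
wrist {'mtx': array([[334.57782176,   0.        , 322.99703984],
       [  0.        , 334.57782176, 203.79386092],
       [  0.        ,   0.        ,   1.        ]]), 'position': array([ 0.32092368, -0.54298764,  0.38387699]), 'attitude': array([ 0.82643874, -0.54391662, -0.08052932,  0.12111466])}
{'time': 0.15, 'q': array([-1.34147440e+00,  5.28251613e-01,  1.43361208e+00, -4.07906081e-05,
        1.18143071e+00, -1.78499666e-01]), 'joint_velocities': array([-0.00066967, -0.00312325, -0.00409469, -0.00266552,  0.00150163,
       -0.00125815]), 'joint_torque': array([-6.83880899e-05, -4.40434599e+01, -1.76841545e+01,  6.33875909e-02,
        5.52795071e-02, -9.45064835e-05]), 'position': array([ 0.24776861, -0.57317885,  0.22979575]), 'tool_rot': array([ 9.79280204e-01,  2.02508165e-01, -4.04753946e-05, -8.50120831e-04]), 'ft_force': array([ 0.0234455 , -0.25896426, -0.93330877]), 'moment': array([ 0.02991907, -0.05018646, -0.01340364]), 'grip_force': 0.0, 'grip_width': 0.08700563796948449}
```

View pics/top0.png

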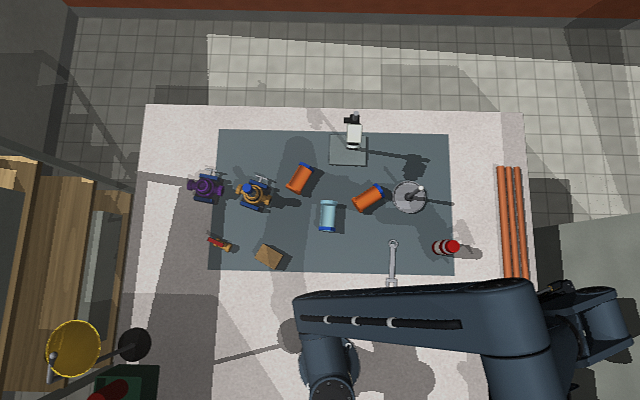

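View pics/side0.png

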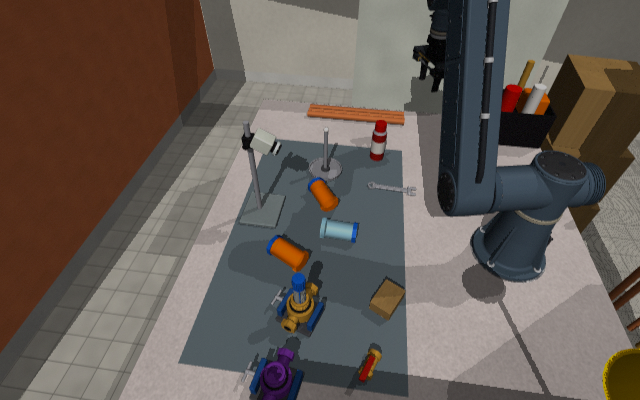

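Top view: the clear bowl is at (328,215), with its blue mouth collar at the lower end (328,231). Orange look-alikes are at (300,179) and (369,198). The brass head with the blue cap is at (254,194) and the purple look-alike at (207,188). The peg is at (410,195), the inspection camera at (352,135), the wrench at (392,262) and the can at (447,247).
I choose the bowl at (328,215) and the head at (254,194), and check both in a crop.

```bash
python3 - <<'E'
from h import *
a=np.load("/tmp/top.npz");p=a["p"];c=cv2.resize(p[110:260,180:440],None,fx=3,fy=3,interpolation=cv2.INTER_CUBIC)
s=np.load("/tmp/side.npz");
cv2.imwrite("pics/crop0.png",c[...,::-1])
for n,l in(("top",[(328,205),(328,215),(328,229),(254,190),(410,195),(421,188),(352,120),(353,143),(345,160)]),("side",[(340,230),(326,130),(298,282),(276,149),(262,140),(262,210)])):
    P=np.load(f"/tmp/{n}.npz")["P"]
    for u,v in l: print(n,u,v,P[v,u].round(3))
E
```

```text
top 328 205 [0.55  0.015 0.053]
top 328 215 [0.513 0.014 0.062]
top 328 229 [0.463 0.013 0.061]
top 254 190 [0.587 0.274 0.115]
top 410 195 [ 0.594 -0.281  0.058]
top 421 188 [ 0.593 -0.285  0.191]
top 352 120 [ 0.777 -0.048  0.304]
top 353 143 [ 0.71  -0.054  0.287]
top 345 160 [ 0.732 -0.047  0.012]
side 340 230 [0.506 0.035 0.052]
side 326 130 [ 0.591 -0.277  0.186]
side 298 282 [0.58  0.299 0.174]
side 276 149 [ 0.699 -0.039  0.277]
side 262 140 [ 0.734 -0.035  0.306]
side 262 210 [ 0.768 -0.042  0.016]
```

View pics/crop0.png

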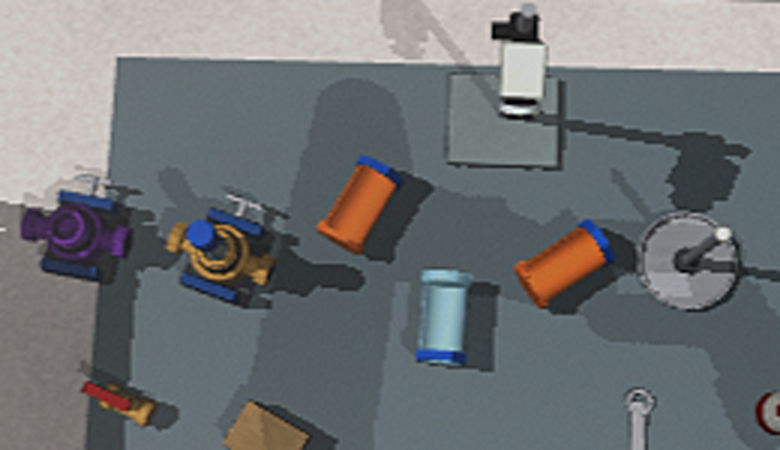

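```bash
python3 - <<'E'
from h import *
T={n:np.load(f"/tmp/{n}.npz") for n in("top","side")}
def pts(n,u0,u1,v0,v1,f=None):
    P=T[n]["P"][v0:v1,u0:u1];h=cv2.cvtColor(T[n]["p"],cv2.COLOR_RGB2HSV)[v0:v1,u0:u1].astype(int)
    m=np.isfinite(P[...,0]); 
    if f: m&=f(h,P)
    return P[m]
# bowl: anything >20 mm above bench in its box, top view
b=pts("top",312,346,196,236,lambda h,P:P[...,2]>.03)
rect=cv2.minAreaRect((b[:,:2]*1000).astype(np.float32));print("bowl rect mm",rect,len(b),b[:,2].max())
print("corners",cv2.boxPoints(rect).round(1).tolist())
col=pts("top",312,346,196,236,lambda h,P:(h[...,0]>105)&(h[...,0]<130)&(h[...,1]>150)&(P[...,2]>.02));print("collar",col.mean(0),len(col))
bb=b[b[:,0]<.57];print("crest",[ (x,b[(abs(b[:,0]-x)<.006)][:,1:].mean(0).round(4)) for x in(.47,.49,.51,.53,.55,.565)])
for n,bx in(("top",(235,270,175,215)),("side",(285,312,268,300))):
    c=pts(n,*bx,lambda h,P:(h[...,0]>105)&(h[...,0]<130)&(h[...,1]>120)&(P[...,2]>.12))
    t=c[c[:,2]>.168];print(n,"cap",len(c),c[:,2].max(),"top mean",t.mean(0),t.min(0),t.max(0))
for n,bx in(("top",(412,430,180,198)),("side",(320,333,124,140))):
    c=pts(n,*bx,lambda h,P:P[...,2]>.165);print(n,"tip",len(c),c.mean(0),c.max(0))
d=pts("top",385,430,175,218,lambda h,P:(P[...,2]>.006)&(P[...,2]<.025));print("dish",cv2.minEnclosingCircle((d[:,:2]*1000).astype(np.float32)),d[:,2].mean())
# filter head plan extents
hd=pts("top",225,285,170,225,lambda h,P:P[...,2]>.08);print("neck",len(hd))
# camera
ft=pts("top",325,372,130,170,lambda h,P:(P[...,2]>.004)&(P[...,2]<.03));r=cv2.minAreaRect((ft[:,:2]*1000).astype(np.float32));print("foot",r,ft[:,2].mean())
hb=pts("top",340,366,108,152,lambda h,P:(P[...,2]>.2));np.save("/tmp/hb.npy",hb)
w=pts("top",340,366,118,152,lambda h,P:(P[...,2]>.2)&(h[...,1]<60)&(h[...,2]>150))
print("white",len(w),w.min(0),w.max(0));
s=pts("side",245,290,125,158,lambda h,P:(P[...,2]>.2)&(h[...,1]<70)&(h[...,2]>110));print("side head",len(s),s.min(0),s.max(0))
r=cv2.minAreaRect((w[:,:2]*1000).astype(np.float32));print(r)
A=np.c_[w[:,:2],np.ones(len(w))];
import itertools
co=np.linalg.lstsq(A,w[:,2],rcond=None)[0];e=abs(A@co-w[:,2]);k=e<.006;co=np.linalg.lstsq(A[k],w[k,2],rcond=None)[0];print("plane",co,k.sum())
for x in np.arange(.69,.79,.008):
    q=w[abs(w[:,0]-x)<.004]
    if len(q): print(x.round(3),len(q),np.median(q,0).round(4),q[:,2].min().round(3),q[:,2].max().round(3))
E
```

```text
bowl rect mm ((514.5829467773438, 14.324735641479492), (58.89866638183594, 107.33515930175781), 86.84742736816406) 459 0.06640788544271747
corners [[459.3999938964844, -12.100000381469727], [566.5, -18.0], [569.7999877929688, 40.79999923706055], [462.6000061035156, 46.70000076293945]]
collar [0.46623679 0.01792331 0.05606143] 50
crest [(0.47, array([0.0161, 0.055 ])), (0.49, array([0.0177, 0.0538])), (0.51, array([0.0136, 0.0531])), (0.53, array([0.0156, 0.0533])), (0.55, array([0.0113, 0.0518])), (0.565, array([0.0142, 0.0561]))]
top cap 80 0.1805905702959627 top mean [0.58341776 0.28671169 0.1763366 ] [0.56919877 0.27228848 0.1700219 ] [0.59922505 0.29991503 0.18059057]
side cap 228 0.17865276268042718 top mean [0.58157312 0.29184502 0.17470282] [0.56643277 0.27545629 0.16838471] [0.59754603 0.30561521 0.17865276]
top tip 29 [ 0.59559124 -0.28556276  0.18565024] [ 0.60491715 -0.27892411  0.19249536]
side tip 30 [ 0.59219807 -0.2806747   0.17965471] [ 0.59864481 -0.27455861  0.18847486]
dish ((603.3812255859375, -281.20782470703125), 102.68730926513672) 0.009849042446953596
neck 171
[... 263 characters left out ...]
114] [ 0.7878832  -0.02236913  0.31806266]
((735.9617309570312, -56.05044174194336), (44.332420349121094, 79.63614654541016), 88.75563049316406)
plane [ 0.50347977 -0.00628989 -0.06402426] 249
0.698 18 [ 0.6994 -0.0506  0.2861] 0.28 0.291
0.706 4 [ 0.7046 -0.0389  0.2771] 0.277 0.285
0.714 37 [ 0.7133 -0.0558  0.2964] 0.288 0.303
0.722 45 [ 0.7223 -0.0548  0.3007] 0.294 0.306
0.73 38 [ 0.73   -0.0546  0.304 ] 0.298 0.31
0.738 42 [ 0.7376 -0.053   0.308 ] 0.293 0.314
0.746 45 [ 0.7457 -0.0542  0.3125] 0.292 0.318
0.754 42 [ 0.7535 -0.0551  0.3158] 0.287 0.324
0.762 9 [ 0.7589 -0.0445  0.3161] 0.288 0.318
0.77 2 [ 0.7677 -0.0348  0.2817] 0.28 0.283
0.778 1 [ 0.7754 -0.0748  0.2855] 0.286 0.286
```

```bash
cat >> h.py <<'E'
def goal(x,y,z,ang):
    """print shift/turn in move units to bring TCP to x,y,z with tool x at world angle ang"""
    o=robot.get_obs();M=R.from_quat(o["tool_rot"]).as_matrix();p=np.array(o["position"])
    a0=np.arctan2(M[1,0],M[0,0]);t=(a0-ang+np.pi)%(2*np.pi)-np.pi
    s=M.T@(np.array([x,y,z])-p)/.2
    print("t",round(o["time"],2),"p",p.round(4),"ang",a0.round(3),"tilt",np.degrees(np.arccos(-M[2,2])).round(2),"| shift",s.round(4),"turn",(t/np.pi).round(4), "grip",o["grip_width"],o["grip_force"],"F",np.round(o["ft_force"],1),"q",np.round(o["q"],2))
E
python3 -c "
from h import *
goal(.562,.012,.2,-.055)"
```

```text
t 0.15 p [ 0.2478 -0.5732  0.2298] ang 0.408 tilt 0.1 | shift [ 2.6027 -2.0625  0.1531] turn 0.1473 grip 0.08700563796948449 0.0 F [ 0.  -0.3 -0.9] q [-1.34  0.53  1.43 -0.    1.18 -0.18]
```

Call:
move_arm(motion="1 0.868 -0.688 0 0;1 0.868 -0.688 0 0;1 0.868 -0.688 0 0;1 0.868 -0.688 0 0;1 0.868 -0.688 0 0;1 0.868 -0.688 0 0;1 0.868 -0.688 0 0")

```text
time: 0.73
position: [0.3536, -0.3746, 0.2303]
tool_rot: [0.979, 0.205, -0.0, -0.001]
ft_force: [0.4, -0.9, 0.2]
grip_width: 0.0867
grip_force: 0.0
```

Call:
move_arm(motion="1 0.868 -0.688 0 0;1 0.868 -0.688 0 0;1 0.868 -0.688 0 0;1 0.868 -0.688 0 0;1 0.868 -0.688 0 0;1 0.868 -0.688 0 0;1 0.868 -0.688 0 0")

```text
time: 1.32
position: [0.4588, -0.1818, 0.2306]
tool_rot: [0.979, 0.204, 0.0, 0.0]
ft_force: [1.1, 0.1, 0.4]
grip_width: 0.0869
grip_force: 0.0
```

Call:
move_arm(motion="1 0.868 -0.688 0 0.147;1 0.868 -0.688 0 0.147;1 0.868 -0.688 0 0.147;1 0.868 -0.688 0 0.147;1 0.868 -0.688 0 0.147;1 0.868 -0.688 0 0.147;1 0.868 -0.688 0 0.147;1 0.868 -0.688 0 0.147")

```text
time: 1.98
position: [0.5634, 0.0111, 0.2302]
tool_rot: [1.0, -0.026, 0.0, 0.001]
ft_force: [-0.4, -0.9, 0.3]
grip_width: 0.0871
grip_force: 0.0
```

```bash
python3 - <<'E'
from h import *
goal(.562,.012,.019,-.055)
p,d,P=cam("wrist");np.savez("/tmp/w1.npz",p=p,P=P);cv2.imwrite("pics/w1.png",p[...,::-1])
h=cv2.cvtColor(p,cv2.COLOR_RGB2HSV).astype(int)
m=(P[...,2]>.03)&(P[...,2]<.07)&(abs(P[...,0]-.515)<.08)&(abs(P[...,1]-.014)<.05)&(h[...,0]>80)&(h[...,0]<135)
b=P[m];print(len(b),b.min(0),b.max(0),cv2.minAreaRect((b[:,:2]*1000).astype(np.float32)))
E
```

```text
t 1.98 p [0.5634 0.0111 0.2302] ang -0.052 tilt 0.08 | shift [-0.0078 -0.0056  1.0562] turn 0.0009 grip 0.0871413900291804 0.0 F [-0.4 -0.9  0.3] q [-0.18  0.44  1.59 -0.    1.11  1.45]
5129 [ 0.4590944  -0.01764589  0.03000704] [0.57020642 0.04761235 0.06228675] ((514.6704711914062, 15.12247085571289), (60.09352493286133, 108.47528839111328), 86.88388061523438)
```

View pics/w1.png

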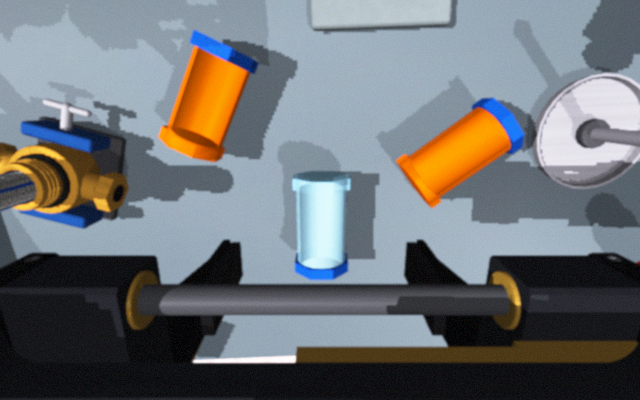

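The wrist view confirms the choice: clear bowl with foot at (322,183) and blue mouth collar at (321,268), orange look-alikes at (208,98) and (460,150). The measured size of 60 x 108 mm matches the description.

Call:
move_arm(motion="1 -0.003 -0.007 0.2 0;1 -0.003 -0.007 0.4 0;1 -0.003 -0.007 0.6 0;1 -0.003 -0.007 0.75 0;1 -0.003 -0.007 0.9 0;1 -0.003 -0.007 1 0;1 -0.003 -0.007 1 0")

```text
time: 2.62
position: [0.5583, 0.0108, 0.0266]
tool_rot: [1.0, -0.029, -0.004, -0.0]
ft_force: [-0.9, -0.0, -0.1]
grip_width: 0.0869
grip_force: 0.0
```

Call:
move_arm(motion="1 0 0 0.056 0;1 0 0 0.056 0;-1 0 0 0.056 0;-1 0 0 0.056 0;-1 0 0 0.056 0;-1 0 0 0.056 0;-1 0 0 0.056 0;-1 0 0 0.056 0;-1 0 0 0.056 0;-1 0 0 0.056 0", newtons=10)

```text
time: 3.45
position: [0.5622, 0.0133, 0.02]
tool_rot: [1.0, -0.027, 0.001, 0.0]
ft_force: [-0.8, 0.3, 6.3]
grip_width: 0.0599
grip_force: 10.0
```

```bash
python3 -c "
from h import *
goal(.4314,.0192,.091,-.054)
import numpy as np
for a in np.arange(0,91,10):
  t=np.radians(a);x,z=.101,.03
  print(a,np.round([(x*np.cos(t)-z*np.sin(t)-x)/.2,-(x*np.sin(t)+z*np.cos(t)-z)/.2],3))"
```

```text
t 3.45 p [0.5622 0.0133 0.02  ] ang -0.054 tilt 0.06 | shift [-0.654   0.0056 -0.3555] turn 0.0001 grip 0.05987778171255376 10.000239607470576 F [-0.8  0.3  6.3] q [-0.18  0.76  1.73  0.    0.64  1.45]
0 [ 0. -0.]
10 [-0.034 -0.085]
20 [-0.082 -0.164]
30 [-0.143 -0.232]
40 [-0.215 -0.29 ]
50 [-0.295 -0.333]
60 [-0.382 -0.362]
70 [-0.473 -0.376]
80 [-0.565 -0.373]
90 [-0.655 -0.355]
```

Call:
move_arm(motion="-1 -0.015 -0.05 0 0;-1 -0.034 -0.09 0 0;-1 -0.056 -0.13 0 0;-1 -0.082 -0.17 0 0;-1 -0.11 -0.205 0 0;-1 -0.143 -0.237 0 0")

```text
time: 3.95
position: [0.5377, 0.0628, 0.0201]
tool_rot: [1.0, -0.027, 0.003, 0.0]
ft_force: [2.5, -3.6, 5.3]
grip_width: 0.0598
grip_force: 10.0
```

I put the lift in the y column, so the bowl slid about 5 cm sideways on the bench. I'll check where it lies before going on.

```bash
python3 - <<'E'
from h import *
goal(.5377,.0628,.02,-.054)
p,d,P=cam("wrist");q,_,Q=cam("side");cv2.imwrite("pics/w2.png",np.vstack([p[...,::-1][:270],q[130:330,:,::-1]]))
h=cv2.cvtColor(p,cv2.COLOR_RGB2HSV).astype(int)
m=(P[...,2]>.03)&(P[...,2]<.075)&(abs(P[...,0]-.49)<.1)&(abs(P[...,1]-.064)<.05)&(h[...,0]>80)&(h[...,0]<135)
b=P[m];print(len(b),b.min(0),b.max(0),cv2.minAreaRect((b[:,:2]*1000).astype(np.float32)))
E
```

```text
t 3.95 p [0.5377 0.0628 0.0201] ang -0.053 tilt 0.31 | shift [ 0.0001 -0.      0.0003] turn 0.0003 grip 0.059798220631326844 10.00243325936026 F [ 2.5 -3.6  5.3] q [-0.09  0.75  1.79 -0.    0.6   1.53]
7729 [0.50331976 0.01817149 0.0300457 ] [0.55202391 0.10460352 0.07496252] ((526.8065795898438, 62.538326263427734), (86.56787872314453, 46.49637985229492), 87.03438568115234)
```

View pics/w2.png

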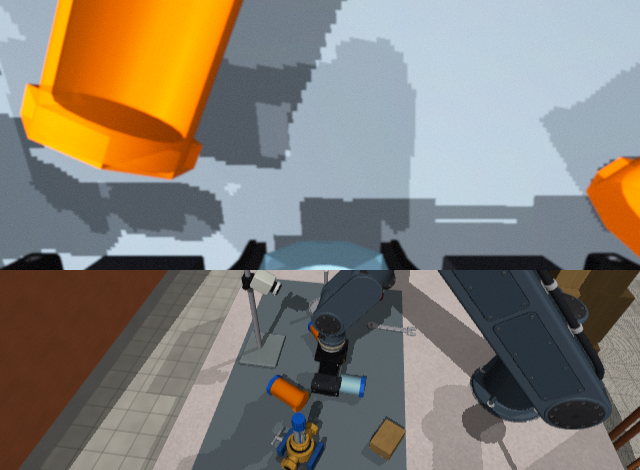

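The bowl is still gripped by its foot and lies level, seen at (352,385) in the lower side view. The orange look-alike at (290,390) is clear. Now the tipping arc, with the columns right.

Call:
move_arm(motion="-1 -0.015 0 -0.045 0;-1 -0.034 0 -0.087 0;-1 -0.056 0 -0.127 0;-1 -0.082 0 -0.166 0;-1 -0.11 0 -0.2 0;-1 -0.143 0 -0.234 0;-1 -0.178 0 -0.264 0;-1 -0.215 0 -0.292 0;-1 -0.255 0 -0.315 0;-1 -0.295 0 -0.335 0;-1 -0.295 0 -0.335 0")

```text
time: 4.97
position: [0.4742, 0.0656, 0.0869]
tool_rot: [1.0, -0.027, -0.001, -0.0]
ft_force: [-0.9, -0.7, -1.1]
grip_width: 0.0599
grip_force: 10.0
```

```bash
python3 - <<'E'
from h import *
goal(.5377-.131,.0628+.007,.091,-.053)
q,_,Q=cam("side");cv2.imwrite("pics/s3.png",cv2.resize(q[180:280,290:410,::-1],None,fx=5,fy=5))
E
```

```text
t 4.97 p [0.4742 0.0656 0.0869] ang -0.054 tilt 0.15 | shift [-0.3384 -0.003  -0.0196] turn -0.0003 grip 0.059863569966883565 9.999590400257148 F [-0.9 -0.7 -1.1] q [-0.1   0.58  1.92  0.    0.65  1.53]
```

View pics/s3.png

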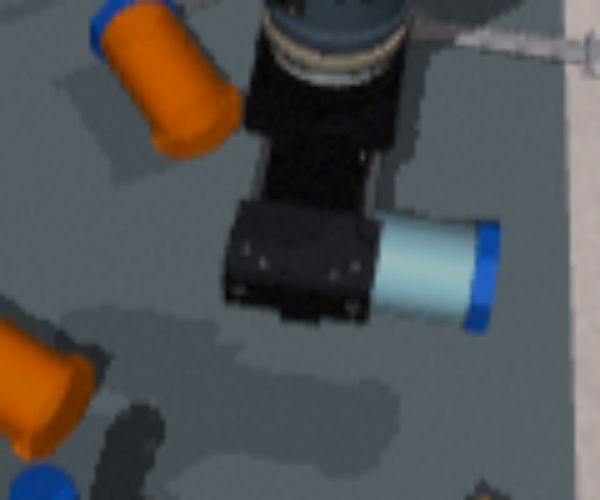

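The bowl is held level in the air by pad friction (blue collar at (485,275)). The 10 N grip was too firm to let it turn, so I ease the grip, staying low, to let gravity swing the mouth down.

Call:
move_arm(motion="-1 0 0 -0.08 0;-1 0 0 -0.08 0;-1 0 0 -0.08 0;-1 0 0 -0.08 0", newtons=5)

```text
time: 5.35
position: [0.4771, 0.0652, 0.102]
tool_rot: [1.0, -0.027, 0.0, 0.0]
ft_force: [0.2, 0.1, -1.4]
grip_width: 0.06
grip_force: 5.0
```

```bash
cat >> h.py <<'E'
def bowl(cx,cy,n="side"):
    q,_,Q=cam(n);h=cv2.cvtColor(q,cv2.COLOR_RGB2HSV).astype(int)
    near=(abs(Q[...,0]-cx)<.14)&(abs(Q[...,1]-cy)<.1)&(Q[...,2]>.003)
    c=Q[near&(h[...,0]>105)&(h[...,0]<130)&(h[...,1]>130)&(h[...,2]>90)];b=Q[near&(h[...,0]>82)&(h[...,0]<103)&(h[...,1]>35)&(h[...,2]>110)]
    print("collar",len(c),c.mean(0).round(3),c.min(0).round(3),c.max(0).round(3),"body",len(b),b.mean(0).round(3),b.min(0).round(3),b.max(0).round(3)); return q
E
python3 - <<'E'
from h import *
goal(.47,.066,.1,-.053)
bowl(.43,.066)
E
```

```text
t 5.35 p [0.4771 0.0652 0.102 ] ang -0.054 tilt 0.01 | shift [-0.0355 -0.002   0.0099] turn -0.0004 grip 0.059997857990678444 4.999579782815999 F [ 0.2  0.1 -1.4] q [-0.1   0.55  1.9   0.    0.69  1.53]
collar 100 [0.38  0.086 0.13 ] [0.373 0.046 0.098] [0.386 0.103 0.144] body 344 [0.412 0.084 0.13 ] [0.386 0.056 0.106] [0.441 0.131 0.187]
```

Call:
move_arm(motion="-1 0 0 0 0;-1 0 0 0 0;-1 0 0 0 0;-1 0 0 0 0", newtons=3)

```text
time: 5.73
position: [0.4767, 0.0653, 0.1021]
tool_rot: [1.0, -0.027, -0.0, -0.0]
ft_force: [-0.1, 0.3, -0.6]
grip_width: 0.0599
grip_force: 3.0
```

```bash
python3 - <<'E'
from h import *
goal(.47,.066,.1,-.053)
bowl(.43,.066)
E
```

```text
t 5.73 p [0.4767 0.0653 0.1021] ang -0.054 tilt 0.03 | shift [-0.0337 -0.0018  0.0104] turn -0.0003 grip 0.05990694216600905 2.999611395280226 F [-0.1  0.3 -0.6] q [-0.1   0.55  1.9   0.    0.69  1.53]
collar 103 [0.379 0.087 0.13 ] [0.373 0.048 0.098] [0.386 0.103 0.144] body 342 [0.412 0.085 0.13 ] [0.386 0.056 0.108] [0.441 0.131 0.187]
```

Still level at 3 N. I set it back down and regrip only the last few mm of the foot with the fingertips, so the pads' twisting friction is smaller.

Call:
move_arm(motion="-1 0 0 0.1 0;-1 0 0 0.2 0;-1 0 0 0.3 0;-1 0 0 0.36 0;-1 0 0 0.4 0;-1 0 0 0.413 0;-1 0 0 0.413 0;-1 0 0 0.413 0;1 0 0 0.413 0;1 0 0 0.413 0;1 0 0 0.413 0;1 0 0 0.413 0")

```text
time: 6.78
position: [0.4772, 0.0653, 0.0202]
tool_rot: [1.0, -0.027, 0.001, 0.0]
ft_force: [-0.3, 0.7, 0.7]
grip_width: 0.0788
grip_force: 0.0
```

Call:
move_arm(motion="1 0.052 0 -0.1 0;1 0.052 0 -0.1 0;1 0.052 0 -0.1 0;-1 0.052 0 -0.1 0;-1 0.052 0 -0.1 0;-1 0.052 0 -0.1 0;-1 0.052 0 -0.1 0;-1 0.052 0 -0.1 0;-1 0.052 0 -0.1 0;-1 0.052 0 -0.1 0", newtons=4)

```text
time: 7.62
position: [0.487, 0.0647, 0.0396]
tool_rot: [1.0, -0.027, -0.0, -0.0]
ft_force: [-0.6, -0.2, -0.0]
grip_width: 0.06
grip_force: 4.0
```

```bash
python3 - <<'E'
from h import *
goal(.47,.066,.1,-.053)
bowl(.43,.066)
E
```

```text
t 7.62 p [0.487  0.0647 0.0396] ang -0.054 tilt 0.04 | shift [-0.0852 -0.0018 -0.3022] turn -0.0004 grip 0.05999715984135242 3.999976474297 F [-0.6 -0.2 -0. ] q [-0.1   0.68  1.91  0.    0.55  1.53]
collar 92 [0.38  0.086 0.048] [0.373 0.043 0.018] [0.387 0.105 0.062] body 364 [0.418 0.083 0.049] [0.386 0.054 0.018] [0.472 0.1   0.062]
```

Call:
move_arm(motion="-1 -0.01 0 -0.05 0;-1 -0.03 0 -0.1 0;-1 -0.055 0 -0.15 0;-1 -0.09 0 -0.2 0;-1 -0.14 0 -0.25 0;-1 -0.2 0 -0.3 0;-1 -0.2 0 -0.3 0;-1 -0.2 0 -0.3 0", newtons=3)

```text
time: 8.33
position: [0.4469, 0.067, 0.1009]
tool_rot: [1.0, -0.027, 0.001, 0.0]
ft_force: [-0.3, -0.2, -0.3]
grip_width: 0.0602
grip_force: 3.0
```

```bash
python3 - <<'E'
from h import *
goal(.47,.066,.1,-.053)
bowl(.43,.066)
E
```

```text
t 8.33 p [0.4469 0.067  0.1009] ang -0.054 tilt 0.1 | shift [ 0.1154 -0.0014  0.0046] turn -0.0003 grip 0.060229463681913085 2.9997213133538025 F [-0.3 -0.2 -0.3] q [-0.1   0.53  1.98  0.    0.63  1.53]
collar 89 [0.359 0.089 0.04 ] [0.345 0.054 0.018] [0.383 0.105 0.056] body 306 [0.39  0.09  0.066] [0.358 0.065 0.029] [0.448 0.156 0.164]
```

It is turning. I continue.

Call:
move_arm(motion="-1 -0.04 0 -0.04 0;-1 -0.08 0 -0.07 0;-1 -0.12 0 -0.1 0;-1 -0.16 0 -0.12 0;-1 -0.16 0 -0.12 0;-1 -0.16 0 -0.12 0")

```text
time: 8.88
position: [0.4148, 0.0687, 0.1241]
tool_rot: [1.0, -0.027, 0.0, 0.0]
ft_force: [0.7, 0.3, -0.6]
grip_width: 0.0599
grip_force: 3.0
```

```bash
python3 - <<'E'
from h import *
goal(.47,.066,.1,-.053)
q=bowl(.42,.066)
cv2.imwrite("pics/s4.png",cv2.resize(q[170:290,290:430,::-1],None,fx=5,fy=5))
E
```

```text
t 8.88 p [0.4148 0.0687 0.1241] ang -0.054 tilt 0.02 | shift [ 0.2761 -0.0015  0.1205] turn -0.0003 grip 0.059940656702549236 2.9996809969081073 F [ 0.7  0.3 -0.6] q [-0.1   0.46  2.03  0.    0.65  1.52]
collar 96 [0.338 0.092 0.052] [0.321 0.058 0.025] [0.373 0.106 0.069] body 289 [0.365 0.093 0.081] [0.331 0.068 0.044] [0.428 0.16  0.19 ]
```

View pics/s4.png

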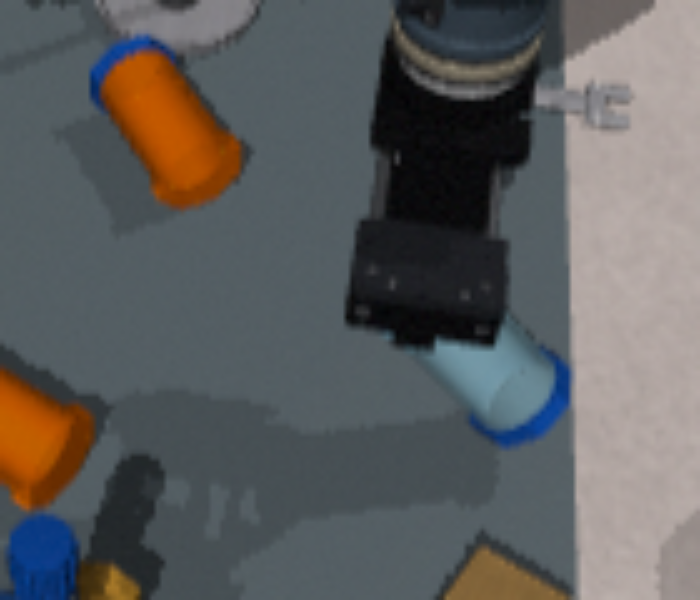

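It hangs at about 45°, collar at (525,410), and friction holds it there. I try a quick move ahead with a sudden stop, staying low, to swing the mouth under.

Call:
move_arm(motion="-1 0.03 0 0 0;-1 0.09 0 0 0;-1 0.19 0 0 0;-1 0.33 0 0 0;-1 0.5 0 0 0;-1 0.5 0 0 0;-1 0.5 0 0 0;-1 0.5 0 0 0")

```text
time: 9.6
position: [0.5146, 0.0632, 0.1231]
tool_rot: [1.0, -0.027, -0.001, -0.0]
ft_force: [-0.8, 0.1, -0.9]
grip_width: 0.0604
grip_force: 3.0
```

```bash
python3 - <<'E'
from h import *
goal(.47,.066,.1,-.053)
q=bowl(.5,.066)
E
```

```text
t 9.6 p [0.5146 0.0632 0.1231] ang -0.054 tilt 0.13 | shift [-0.2233 -0.0017  0.1158] turn -0.0003 grip 0.06036936518026737 2.999519817531109 F [-0.8  0.1 -0.9] q [-0.09  0.55  1.8   0.    0.8   1.53]
collar 87 [0.469 0.084 0.029] [0.448 0.046 0.013] [0.507 0.098 0.044] body 245 [0.484 0.088 0.071] [0.457 0.073 0.03 ] [0.514 0.095 0.113]
```

Working. Back gently, then once more.

Call:
move_arm(motion="-1 -0.02 0 0 0;-1 -0.06 0 0 0;-1 -0.12 0 0 0;-1 -0.19 0 0 0;-1 -0.26 0 0 0;-1 -0.33 0 0 0;-1 -0.39 0 0 0;-1 -0.44 0 0 0;-1 -0.47 0 0 0;-1 -0.485 0 0 0;-1 -0.49 0 0 0;-1 -0.49 0 0 0")

```text
time: 10.65
position: [0.4177, 0.0684, 0.1239]
tool_rot: [1.0, -0.027, 0.0, 0.0]
ft_force: [-0.1, 0.0, -0.8]
grip_width: 0.0604
grip_force: 3.0
```

Call:
move_arm(motion="-1 0.03 0 0 0;-1 0.09 0 0 0;-1 0.19 0 0 0;-1 0.33 0 0 0;-1 0.5 0 0 0;-1 0.5 0 0 0;-1 0.5 0 0 0;-1 0.5 0 0 0")

```text
time: 11.32
position: [0.5168, 0.0631, 0.1233]
tool_rot: [1.0, -0.027, -0.001, -0.0]
ft_force: [-0.3, 0.1, -1.4]
grip_width: 0.06
grip_force: 3.0
```

```bash
python3 - <<'E'
from h import *
goal(.47,.066,.1,-.053)
q=bowl(.5,.066)
E
```

```text
t 11.32 p [0.5168 0.0631 0.1233] ang -0.054 tilt 0.1 | shift [-0.2345 -0.0018  0.1167] turn -0.0003 grip 0.06000927524570359 2.9997267946600914 F [-0.3  0.1 -1.4] q [-0.09  0.55  1.79  0.    0.8   1.53]
collar 80 [0.495 0.086 0.022] [0.469 0.053 0.011] [0.529 0.097 0.031] body 209 [0.501 0.09  0.067] [0.48  0.079 0.024] [0.522 0.096 0.112]
```

Nearly upright, mouth down. I lower it onto the bench to seat the rim, release, then regrip lower and firmer.

Call:
move_arm(motion="-1 0 0 0.02 0;-1 0 0 0.04 0;-1 0 0 0.06 0;-1 0 0 0.075 0;-1 0 0 0.09 0;-1 0 0 0.1 0;-1 0 0 0.1 0;-1 0 0 0.1 0")

```text
time: 12.03
position: [0.5171, 0.0631, 0.1035]
tool_rot: [1.0, -0.027, -0.0, -0.0]
ft_force: [-0.5, 0.7, 0.9]
grip_width: 0.0598
grip_force: 3.0
```

```bash
python3 - <<'E'
from h import *
goal(.47,.066,.1,-.053)
q=bowl(.5,.066)
E
```

```text
t 12.03 p [0.5171 0.0631 0.1035] ang -0.054 tilt 0.01 | shift [-0.2359 -0.0018  0.0176] turn -0.0003 grip 0.05976370407484221 3.0000055268283177 F [-0.5  0.7  0.9] q [-0.09  0.58  1.8   0.    0.75  1.53]
collar 81 [0.494 0.086 0.014] [0.469 0.052 0.004] [0.528 0.098 0.026] body 163 [0.5   0.09  0.053] [0.482 0.081 0.02 ] [0.519 0.096 0.085]
```

Call:
move_arm(motion="-1 0 0 0.015 0;-1 0 0 0.025 0;-1 0 0 0.025 0;1 0 0 0.025 0;1 0 0 0.025 0;1 0 0 0.025 0;1 0 0 0.025 0;1 0 0 0.025 0;1 0 0 0.025 0")

```text
time: 12.83
position: [0.5171, 0.0631, 0.0987]
tool_rot: [1.0, -0.027, -0.0, -0.0]
ft_force: [0.7, -0.1, 0.5]
grip_width: 0.0855
grip_force: 0.0
```

```bash
python3 - <<'E'
from h import *
goal(.5,.064,.089,-.053)
q=bowl(.5,.066)
bowl(.5,.066,"wrist");bowl(.5,.066,"top")
E
```

```text
t 12.83 p [0.5171 0.0631 0.0987] ang -0.054 tilt 0.01 | shift [-0.0858  0.0001  0.0483] turn -0.0003 grip 0.08547422685101612 0.0 F [ 0.7 -0.1  0.5] q [-0.09  0.59  1.81  0.    0.74  1.53]
collar 81 [0.496 0.086 0.011] [0.466 0.056 0.003] [0.526 0.098 0.026] body 237 [0.486 0.082 0.074] [0.463 0.035 0.018] [0.513 0.113 0.184]
collar 808 [0.52  0.062 0.014] [0.496 0.033 0.003] [0.53  0.093 0.073] body 8167 [0.509 0.064 0.105] [0.474 0.013 0.003] [0.613 0.156 0.194]h.py:23: RuntimeWarning: Mean of empty slice.
  print("collar",len(c),c.mean(0).round(3),c.min(0).round(3),c.max(0).round(3),"body",len(b),b.mean(0).round(3),b.min(0).round(3),b.max(0).round(3)); return q
  ret = um.true_divide(
Traceback (most recent call last):
  File "h.py", line 23, in bowl
    print("collar",len(c),c.mean(0).round(3),c.min(0).round(3),c.max(0).round(3),"body",len(b),b.mean(0).round(3),b.min(0).round(3),b.max(0).round(3)); return q
                                             ~~~~~^^^
ValueError: zero-size array to reduction operation minimum which has no identity
```

Call:
move_arm(motion="1 -0.095 0 0 0;1 -0.095 0 0.038 0;1 -0.095 0 0.038 0;-1 -0.095 0 0.038 0;-1 -0.095 0 0.038 0;-1 -0.095 0 0.038 0;-1 -0.095 0 0.038 0;-1 -0.095 0 0.038 0;-1 -0.095 0 0.038 0;-1 -0.095 0 0.038 0", newtons=25)

```text
time: 13.82
position: [0.4985, 0.0641, 0.0912]
tool_rot: [1.0, -0.027, 0.0, 0.0]
ft_force: [0.6, -0.1, -1.2]
grip_width: 0.0599
grip_force: 25.0
```

Call:
move_arm(motion="-1 0 0 -0.1 0;-1 0 0 -0.25 0;-1 0 0 -0.4 0;-1 0 0 -0.55 0;-1 0 0 -0.7 0;-1 0 0 -0.85 0;-1 0 0 -1 0;-1 0 0 -1 0;-1 0 0 -1 0")

```text
time: 14.57
position: [0.499, 0.0641, 0.2928]
tool_rot: [1.0, -0.027, 0.002, 0.0]
ft_force: [-0.1, 0.2, -1.9]
grip_width: 0.0596
grip_force: 25.0
```

```bash
python3 - <<'E'
from h import *
goal(.594,-.283,.32,-.053)
q=bowl(.5,.066)
E
```

```text
t 14.57 p [0.499  0.0641 0.2928] ang -0.054 tilt 0.25 | shift [ 0.5686  1.7073 -0.1331] turn -0.0003 grip 0.05959815516278497 24.999748868867755 F [-0.1  0.2 -1.9] q [-0.09  0.29  1.66 -0.    1.2   1.53]
collar 108 [0.497 0.087 0.211] [0.466 0.058 0.199] [0.526 0.098 0.23 ] body 227 [0.496 0.091 0.25 ] [0.479 0.085 0.217] [0.515 0.095 0.293]
```

Call:
move_arm(motion="-1 0 0.1 -0.1 0;-1 0 0.25 -0.15 0;-1 0 0.42 -0.15 0;-1 0 0.6 -0.15 0;-1 0 0.78 -0.15 0;-1 0 0.92 -0.15 0;-1 0 1 -0.15 0;-1 0 1 -0.15 0")

```text
time: 15.28
position: [0.4864, -0.1387, 0.3188]
tool_rot: [1.0, -0.029, -0.002, -0.0]
ft_force: [0.1, -0.2, -0.6]
grip_width: 0.0595
grip_force: 25.0
```

```bash
python3 -c "
from h import *
goal(.597,-.285,.32,-.053)"
```

```text
t 15.28 p [ 0.4864 -0.1387  0.3188] ang -0.058 tilt 0.23 | shift [ 0.5947  0.6982 -0.0087] turn -0.0017 grip 0.0595407023418255 24.999274229630828 F [ 0.1 -0.2 -0.6] q [-0.5   0.27  1.61 -0.    1.27  1.13]
```

Call:
move_arm(motion="-1 0.05 0.15 0 0;-1 0.15 0.32 0 0;-1 0.28 0.5 0 0;-1 0.42 0.65 0 0;-1 0.54 0.698 0 0;-1 0.595 0.698 0 0;-1 0.595 0.698 0 0;-1 0.595 0.698 0 0")

```text
time: 15.95
position: [0.598, -0.2799, 0.3185]
tool_rot: [1.0, -0.026, -0.002, -0.002]
ft_force: [-0.6, 0.1, -0.5]
grip_width: 0.0597
grip_force: 25.0
```

```bash
python3 - <<'E'
from h import *
goal(.597,-.285,.18,-.053)
try: bowl(.595,-.285)
except Exception as e: print(e)
q,_,Q=cam("side");t,_,W=cam("wrist")
cv2.imwrite("pics/s5.png",np.hstack([cv2.resize(q[60:200,240:400,::-1],None,fx=2.5,fy=2.5),cv2.resize(t[...,::-1],(400,350))]))
E
```

```text
t 15.95 p [ 0.598  -0.2799  0.3185] ang -0.053 tilt 0.33 | shift [-1.000e-04  2.780e-02  6.924e-01] turn 0.0 grip 0.05968559994993673 24.999897871166468 F [-0.6  0.1 -0.5] q [-0.61  0.5   1.22  0.    1.42  1.02]
collar 68 [ 0.593 -0.255  0.227] [ 0.565 -0.289  0.005] [ 0.624 -0.186  0.243] body 262 [ 0.589 -0.256  0.29 ] [ 0.566 -0.295  0.242] [ 0.624 -0.247  0.337]
```

View pics/s5.png

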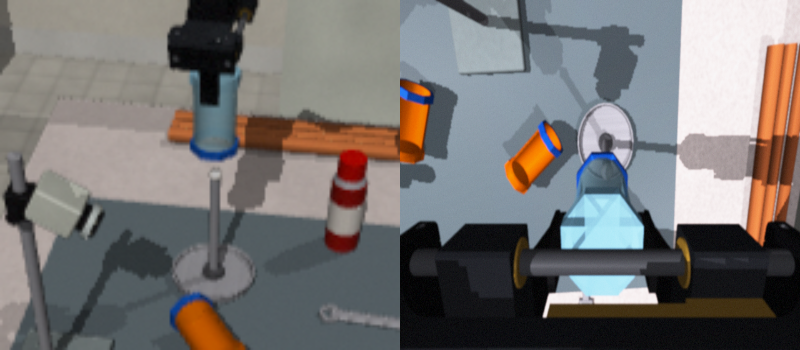

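The side view shows the mouth at (214,150) straight over the white tip at (215,174). I lower it.

Call:
move_arm(motion="-1 0 0 0.08 0;-1 0 0 0.18 0;-1 0 0 0.28 0;-1 0 0 0.38 0;-1 0 0 0.47 0;-1 0 0 0.54 0;-1 0 0 0.59 0;-1 0 0 0.62 0;-1 0 0 0.64 0;-1 0 0 0.65 0;-1 0 0 0.655 0;-1 0 0 0.655 0")

```text
time: 17.1
position: [0.599, -0.2816, 0.1908]
tool_rot: [1.0, -0.027, 0.001, 0.0]
ft_force: [0.5, -0.3, -0.9]
grip_width: 0.0595
grip_force: 25.0
```

Call:
move_arm(motion="-1 0 0 0.005 0;-1 0 0 0.01 0;-1 0 0 0.01 0")

```text
time: 17.35
position: [0.5988, -0.2815, 0.1883]
tool_rot: [1.0, -0.027, 0.0, 0.0]
ft_force: [-0.2, -0.5, -0.4]
grip_width: 0.0594
grip_force: 25.0
```

Call:
move_arm(motion="-1 0 0 0.006 0;-1 0 0 0.012 0;-1 0 0 0.012 0")

```text
time: 17.6
position: [0.5985, -0.2813, 0.1855]
tool_rot: [1.0, -0.027, -0.0, -0.0]
ft_force: [0.4, 0.2, -0.5]
grip_width: 0.0596
grip_force: 25.0
```

Call:
move_arm(motion="-1 0 0 0.006 0;-1 0 0 0.012 0;-1 0 0 0.012 0")

```text
time: 17.85
position: [0.5988, -0.2815, 0.1848]
tool_rot: [1.0, -0.027, 0.0, 0.0]
ft_force: [-1.1, 0.7, 5.4]
grip_width: 0.0595
grip_force: 25.0
```

Contact at the expected height (5.4 N). Release.

Call:
move_arm(motion="-1 0 0 0 0;-1 0 0 0 0;1 0 0 0 0;1 0 0 0 0;1 0 0 0 0;1 0 0 0 0;1 0 0 0 0;1 0 0 0 0;1 0 0 0 0", newtons=3)

```text
time: 18.6
position: [0.5986, -0.2814, 0.1832]
tool_rot: [1.0, -0.027, -0.0, -0.0]
ft_force: [-0.3, -0.2, -0.8]
grip_width: 0.0863
grip_force: 0.0
```

Call:
move_arm(motion="1 0 0 -0.05 0;1 0 0 -0.15 0;1 0 0 -0.3 0;1 0 0 -0.48 0;1 0 0 -0.65 0;1 0 0 -0.7 0;1 0 0 -0.7 0;1 0 0 -0.7 0")

```text
time: 19.27
position: [0.5985, -0.2813, 0.3239]
tool_rot: [1.0, -0.027, 0.0, 0.0]
ft_force: [0.7, 0.2, -0.7]
grip_width: 0.0874
grip_force: 0.0
```

```bash
python3 - <<'E'
from h import *
goal(.583,.288,.33,-.053)
q=bowl(.595,-.285);bowl(.595,-.285,"wrist")
cv2.imwrite("pics/s6.png",cv2.resize(q[60:200,240:400,::-1],None,fx=3,fy=3))
E
```

```text
t 19.27 p [ 0.5985 -0.2813  0.3239] ang -0.054 tilt 0.06 | shift [-0.231  -2.8381 -0.0325] turn -0.0003 grip 0.08741969456059848 0.0 F [ 0.7  0.2 -0.7] q [-0.61  0.5   1.22 -0.    1.42  1.02]
collar 53 [ 0.583 -0.274  0.098] [ 0.556 -0.306  0.004] [ 0.626 -0.185  0.114] body 221 [ 0.595 -0.276  0.196] [ 0.568 -0.308  0.149] [ 0.628 -0.246  0.208]
collar 355 [ 0.603 -0.298  0.102] [ 0.57  -0.33   0.018] [ 0.623 -0.185  0.15 ] body 4050 [ 0.601 -0.281  0.2  ] [ 0.568 -0.382  0.003] [ 0.702 -0.197  0.392]
```

View pics/s6.png

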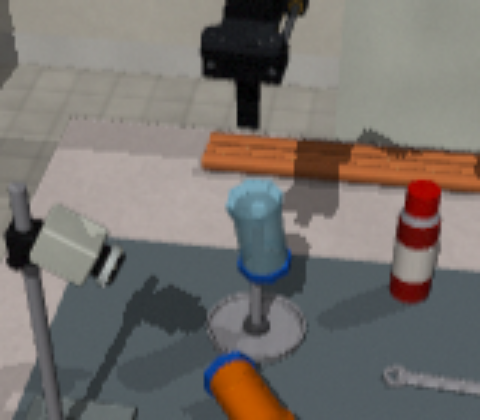

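The bowl hangs over the peg, let go, with foot at (258,195) and rim at (265,275), and only a slight lean. Next I measure the inspection camera from a raised wrist view.

Call:
move_arm(motion="1 -0.2 0 -0.1 0;1 -0.4 -0.05 -0.25 0;1 -0.6 -0.2 -0.4 0;1 -0.7 -0.35 -0.55 0;1 -0.7 -0.5 -0.65 0;1 -0.7 -0.65 -0.65 0;1 -0.7 -0.8 -0.65 0;1 -0.7 -0.95 -0.65 0;1 -0.7 -1 -0.65 0;1 -0.7 -1 -0.65 0;1 -0.7 -1 -0.65 0")

```text
time: 20.28
position: [0.4695, -0.0744, 0.452]
tool_rot: [1.0, -0.026, -0.001, 0.0]
ft_force: [0.2, -0.0, 0.1]
grip_width: 0.0873
grip_force: 0.0
```

```bash
python3 - <<'E'
from h import *
goal(.583,.288,.33,-.053)
for n in("wrist","top","side"):
    p,d,P=cam(n);h=cv2.cvtColor(p,cv2.COLOR_RGB2HSV).astype(int);np.savez(f"/tmp/c_{n}.npz",p=p,P=P)
    ok=(P[...,0]>.67)&(P[...,0]<.85)&(abs(P[...,1]+.055)<.09)
    pl=P[ok&(P[...,2]>.006)&(P[...,2]<.022)&(h[...,2]>120)]
    m=P[ok&(P[...,2]>.325)&(h[...,2]>0)]
    w=P[ok&(P[...,2]>.23)&(P[...,2]<.33)&(h[...,1]<60)&(h[...,2]>140)]
    print(n,"plate",len(pl),cv2.minAreaRect((pl[:,:2]*1000).astype(np.float32)) if len(pl) else 0,"mast",len(m),m.mean(0) if len(m) else 0,m[:,2].max() if len(m) else 0)
    if len(w)>20:
        A=np.c_[w[:,:2],np.ones(len(w))];k=np.ones(len(w),bool)
        for _ in range(6):
            co=np.linalg.lstsq(A[k],w[k,2],rcond=None)[0];k=abs(A@co-w[:,2])<.004
        t=w[k];print("  top plane",co.round(3),k.sum(),"tilt",np.arctan(np.hypot(co[0],co[1])),cv2.minAreaRect((t[:,:2]*1000).astype(np.float32)),t[:,0].min(),t[:,0].max(),"all",w.min(0),w.max(0))
E
```

```text
t 20.28 p [ 0.4695 -0.0744  0.452 ] ang -0.053 tilt 0.16 | shift [ 0.4724 -1.8394  0.6082] turn 0.0 grip 0.0873294534202751 0.0 F [ 0.2 -0.   0.1] q [-0.39  0.12  1.44 -0.    1.59  1.23]
wrist plate 0 0 mast 0 0 0
top plate 614 ((781.4688110351562, -54.335693359375), (131.37136840820312, 133.65597534179688), 89.94569396972656) mast 33 [ 0.78139636 -0.05640962  0.34145082] 0.34792613983659515
  top plane [ 0.521 -0.024 -0.077] 243 tilt 0.4804976088926048 ((726.9859619140625, -55.416351318359375), (43.00429153442383, 62.19865417480469), 86.97897338867188) 0.6962660659938369 0.7585853548274394 all [ 0.69626607 -0.07847158  0.26674308] [ 0.77504432 -0.03386389  0.31928829]
side plate 0 0 mast 53 [ 0.77883611 -0.05150639  0.33696661] 0.3455316353667943
  top plane [ 0.512 -0.029 -0.071] 226 tilt 0.4736702509943118 ((724.7945556640625, -53.184326171875), (62.297122955322266, 45.412498474121094), 1.0482065677642822) 0.6936399386934307 0.7560706535163431 all [ 0.69363994 -0.07615755  0.26835235] [ 0.76923446 -0.02974647  0.31877576]
```

Camera: tilt about 0.475 rad, with the view point near (0.612, -0.052, 0.217). Its top plane checks out against the 22 mm half height of the box. Now to the strainer.

Call:
move_arm(motion="1 0 -0.15 0 0;1 0 -0.3 0 0;1 0 -0.5 0 0;1 0 -0.7 0 0;1 0.1 -0.9 0.1 0;1 0.2 -1 0.2 0;1 0.3 -1 0.3 0;1 0.3 -1 0.3 0")

```text
time: 21.1
position: [0.5419, 0.122, 0.3876]
tool_rot: [1.0, -0.027, -0.004, 0.001]
ft_force: [0.3, -0.5, 0.0]
grip_width: 0.0867
grip_force: 0.0
```

```bash
python3 -c "
from h import *
goal(.5825,.2895,.25,-.03)"
```

```text
t 21.1 p [0.5419 0.122  0.3876] ang -0.054 tilt 0.45 | shift [ 0.163  -0.8483  0.6858] turn -0.0076 grip 0.08671162284966823 0.0 F [ 0.3 -0.5  0. ] q [ 0.02  0.29  1.38 -0.    1.48  1.65]
```

Call:
move_arm(motion="1 0.03 -0.15 0.1 0;1 0.08 -0.3 0.2 0;1 0.13 -0.5 0.35 0;1 0.163 -0.68 0.5 0;1 0.163 -0.8 0.6 -0.008;1 0.163 -0.848 0.686 -0.008;1 0.163 -0.848 0.686 -0.008;1 0.163 -0.848 0.686 -0.008")

```text
time: 21.77
position: [0.5819, 0.2887, 0.2549]
tool_rot: [1.0, -0.015, -0.002, 0.001]
ft_force: [0.8, 0.8, 1.1]
grip_width: 0.087
grip_force: 0.0
```

```bash
python3 - <<'E'
from h import *
goal(.5825,.2895,.149,-.03)
for n in("wrist","side","top"):
    p,d,P=cam(n);h=cv2.cvtColor(p,cv2.COLOR_RGB2HSV).astype(int)
    c=P[(abs(P[...,0]-.583)<.05)&(abs(P[...,1]-.288)<.05)&(h[...,0]>105)&(h[...,0]<130)&(h[...,1]>120)&(P[...,2]>.13)]
    if len(c): print(n,len(c),c.mean(0),c.min(0),c.max(0))
E
```

```text
t 21.77 p [0.5819 0.2887 0.2549] ang -0.029 tilt 0.22 | shift [ 0.0046 -0.0054  0.5295] turn 0.0002 grip 0.08697416104268657 0.0 F [0.8 0.8 1.1] q [ 0.29  0.54  1.34 -0.    1.27  1.89]
wrist 2471 [0.59165282 0.28870139 0.23011957] [0.56909051 0.23817528 0.13041993] [0.62235193 0.33783137 0.35973557]
side 160 [0.57834676 0.30074516 0.18123715] [0.54350933 0.28563799 0.13134357] [0.60485595 0.33717766 0.4270826 ]
top 24 [0.57407589 0.27486687 0.19715648] [0.55623138 0.24464213 0.1394359 ] [0.59281005 0.28742794 0.34000174]
```

Call:
move_arm(motion="1 0.004 -0.004 0.1 0;1 0.004 -0.004 0.22 0;1 0.004 -0.004 0.34 0;1 0.004 -0.004 0.44 0;1 0.004 -0.004 0.5 0;1 0.004 -0.004 0.52 0;1 0.004 -0.004 0.52 0;1 0.004 -0.004 0.52 0")

```text
time: 22.58
position: [0.5842, 0.2905, 0.1537]
tool_rot: [1.0, -0.015, 0.001, -0.0]
ft_force: [0.3, -0.1, -0.0]
grip_width: 0.0867
grip_force: 0.0
```

Call:
move_arm(motion="-1 0 0 0 0;-1 0 0 0 0;-1 0 0 0 0;-1 0 0 0 0;-1 0 0 0 0;-1 0 0 0 0;-1 0 0 0 0;-1 0 0 0 0;-1 0 0 0 0;-1 0 0 0 0", newtons=5)

```text
time: 23.42
position: [0.5829, 0.2906, 0.1521]
tool_rot: [1.0, -0.014, -0.0, 0.0]
ft_force: [-0.2, -0.4, -0.8]
grip_width: 0.0297
grip_force: 5.0
```

Cap gripped (29.7 mm). I lift it 15 mm, then tilt the strainer in the grip by drawing the cap toward the robot while the neck holds the bottom back.

Call:
move_arm(motion="-1 0 0 -0.03 0;-1 0 0 -0.06 0;-1 0 0 -0.075 0;-1 0 0 -0.075 0;-1 -0.03 0 -0.077 0;-1 -0.06 0 -0.077 0;-1 -0.09 0 -0.077 0;-1 -0.12 0 -0.075 0;-1 -0.15 0 -0.072 0;-1 -0.18 0 -0.067 0;-1 -0.21 0 -0.06 0;-1 -0.21 0 -0.06 0")

```text
time: 24.42
position: [0.5389, 0.2919, 0.1637]
tool_rot: [1.0, -0.014, -0.001, 0.0]
ft_force: [-0.7, -0.4, -0.8]
grip_width: 0.0298
grip_force: 5.0
```

```bash
cat >> h.py <<'E'
def strainer(n="side",zlo=.0):
    """mesh of the held strainer: grey points below the tip of the fingers; line fit"""
    o=robot.get_obs();t=np.array(o["position"]);q,_,Q=cam(n);h=cv2.cvtColor(q,cv2.COLOR_RGB2HSV).astype(int)
    m=(abs(Q[...,0]-t[0]-.03)<.07)&(abs(Q[...,1]-t[1])<.03)&(Q[...,2]<t[2]-.012)&(Q[...,2]>max(zlo,t[2]-.1))&(h[...,1]<110)
    s=Q[m]
    if len(s)<10: print(n,"few",len(s));return q
    bins=np.arange(s[:,2].min(),s[:,2].max(),.008)
    c=np.array([[ (s[k][:,0].min()+s[k][:,0].max())/2,s[k][:,1].mean(),s[k][:,2].mean()] for z in bins for k in [abs(s[:,2]-z-.004)<.004] if k.sum()>3])
    f=np.polyfit(c[:,2],c[:,0],1);g=np.polyfit(c[:,2],c[:,1],1)
    print(n,len(s),"lean x",np.arctan(-f[0]).round(3),"lean y",np.arctan(g[0]).round(3));print(c.round(3).tolist());return q
E
python3 - <<'E'
from h import *
goal(.5887,-.051,.2517,-.03)
q=strainer("side",.09);strainer("top",.09);strainer("wrist",.09)
E
```

```text
t 24.42 p [0.5389 0.2919 0.1637] ang -0.028 tilt 0.15 | shift [ 0.2963  1.7071 -0.4398] turn 0.0005 grip 0.02981398184993868 4.999905822915025 F [-0.7 -0.4 -0.8] q [0.31 0.59 1.53 0.   1.03 1.91]
side few 0
top few 0
wrist 2793 lean x 0.474 lean y 0.004
[[0.59, 0.291, 0.094], [0.584, 0.29, 0.102], [0.583, 0.289, 0.11], [0.58, 0.289, 0.118], [0.573, 0.29, 0.126], [0.568, 0.29, 0.134], [0.563, 0.29, 0.142], [0.563, 0.29, 0.149]]
```

Lean measured at 0.474 rad, just what is wanted. I tighten the grip and lift.

Call:
move_arm(motion="-1 0 0 0 0;-1 0 0 0 0;-1 0 0 0 0;-1 0 0 -0.05 0;-1 0 0 -0.13 0;-1 0 0 -0.23 0;-1 0 0 -0.34 0;-1 0 0 -0.45 0;-1 0 0 -0.55 0;-1 0 0 -0.6 0;-1 0 0 -0.6 0", newtons=20)

```text
time: 25.48
position: [0.5426, 0.2925, 0.2877]
tool_rot: [1.0, -0.014, 0.003, -0.001]
ft_force: [0.5, 0.3, -1.3]
grip_width: 0.0299
grip_force: 20.0
```

```bash
python3 - <<'E'
from h import *
goal(.5887,-.051,.2517,-.03)
strainer("side",.09);strainer("wrist",.09)
E
```

```text
t 25.48 p [0.5426 0.2925 0.2877] ang -0.029 tilt 0.39 | shift [0.2788 1.7106 0.1775] turn 0.0004 grip 0.02994402011574858 19.998246564064175 F [ 0.5  0.3 -1.3] q [0.31 0.46 1.39 0.   1.29 1.91]
side 35 lean x -0.076 lean y 0.133
[[0.579, 0.303, 0.222], [0.58, 0.304, 0.229]]
wrist 2775 lean x 0.479 lean y 0.015
[[0.592, 0.29, 0.215], [0.586, 0.289, 0.224], [0.585, 0.29, 0.231], [0.579, 0.29, 0.239], [0.574, 0.29, 0.247], [0.57, 0.291, 0.255], [0.565, 0.29, 0.263], [0.565, 0.29, 0.27]]
```

Call:
move_arm(motion="-1 0 0.06 0 0;-1 0 0.18 0 0;-1 0 0.33 0 0;-1 0 0.5 0 0;-1 0 0.67 0 0;-1 0 0.82 0 0;-1 0 0.94 0 0;-1 0 1 0 0;-1 0 1 0 0")

```text
time: 26.33
position: [0.5344, 0.0893, 0.2829]
tool_rot: [1.0, -0.016, -0.001, 0.0]
ft_force: [0.2, 0.8, -0.6]
grip_width: 0.0294
grip_force: 20.0
```

```bash
python3 -c "
from h import *
goal(.5876,-.052,.2543,-.03)"
```

```text
t 26.33 p [0.5344 0.0893 0.2829] ang -0.033 tilt 0.17 | shift [0.2894 0.6971 0.1428] turn -0.0009 grip 0.02936571813153811 19.998544100672007 F [ 0.2  0.8 -0.6] q [-0.04  0.36  1.58 -0.    1.21  1.56]
```

Call:
move_arm(motion="-1 0 0.06 0 0;-1 0 0.18 0 0;-1 0 0.33 0 0;-1 0 0.5 0.03 0;-1 0.05 0.62 0.08 0;-1 0.12 0.68 0.12 0;-1 0.19 0.697 0.143 0;-1 0.24 0.697 0.143 0;-1 0.27 0.697 0.143 0;-1 0.288 0.697 0.143 0;-1 0.288 0.697 0.143 0;-1 0.288 0.697 0.143 0")

```text
time: 27.33
position: [0.5885, -0.048, 0.2558]
tool_rot: [1.0, -0.014, -0.0, -0.0]
ft_force: [0.6, -0.2, -1.2]
grip_width: 0.0293
grip_force: 20.0
```

```bash
python3 - <<'E'
from h import *
goal(.5876,-.052,.2543,-.03)
q=strainer("side",.09);t=strainer("top",.09);w=strainer("wrist",.09)
try: bowl(.598,-.282)
except Exception as e: print(e)
cv2.imwrite("pics/fin.png",np.vstack([np.hstack([cv2.resize(q[70:210,220:380,::-1],(400,350)),cv2.resize(t[80:220,280:440,::-1],(400,350))]),cv2.resize(w[100:225,:,::-1],(800,156))]))
p,d,P=cam("wrist");h=cv2.cvtColor(p,cv2.COLOR_RGB2HSV).astype(int)
k=P[(P[...,0]>.66)&(P[...,0]<.73)&(abs(P[...,1]+.055)<.05)&(P[...,2]>.22)&(P[...,2]<.34)]
print(len(k), k.min(0) if len(k) else 0,k.max(0) if len(k) else 0)
E
```

```text
t 27.33 p [ 0.5885 -0.048   0.2558] ang -0.027 tilt 0.01 | shift [-0.0038  0.02    0.0076] turn 0.0009 grip 0.029270418959872185 19.998808074742556 F [ 0.6 -0.2 -1.2] q [-0.27  0.45  1.49 -0.    1.2   1.33]
side 137 lean x 0.388 lean y 0.014
[[0.62, -0.039, 0.185], [0.624, -0.037, 0.191], [0.621, -0.038, 0.199], [0.617, -0.038, 0.206], [0.613, -0.037, 0.214], [0.608, -0.037, 0.222], [0.604, -0.037, 0.231], [0.603, -0.038, 0.239]]
top few 0
wrist 2787 lean x 0.484 lean y -0.015
[[0.638, -0.048, 0.185], [0.632, -0.051, 0.194], [0.632, -0.051, 0.201], [0.626, -0.051, 0.209], [0.621, -0.051, 0.217], [0.616, -0.05, 0.225], [0.612, -0.05, 0.233], [0.609, -0.05, 0.24]]
zero-size array to reduction operation minimum which has no identity
2972 [ 0.69135839 -0.07566257  0.26545316] [ 0.70590133 -0.0348348   0.28847331]h.py:23: RuntimeWarning: Mean of empty slice.
  print("collar",len(c),c.mean(0).round(3),c.min(0).round(3),c.max(0).round(3),"body",len(b),b.mean(0).round(3),b.min(0).round(3),b.max(0).round(3)); return q
  ret = um.true_divide(
```

View pics/fin.png

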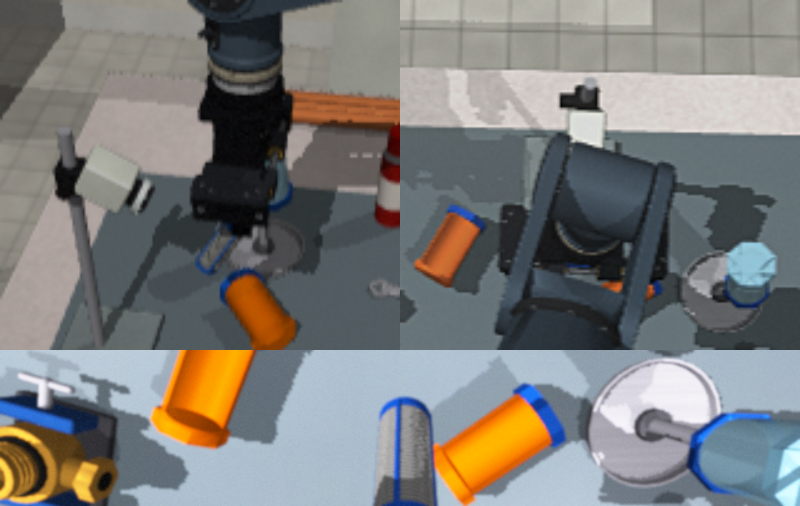

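The strainer's mesh stands leaning in front of the lens (side view (215,250), lens (140,195)), measured middle near (0.612, -0.050, 0.218). The ring reading puts the lens at x about 0.701 and y about -0.055, so the view point agrees. The bowl is still on the peg in the top view (750,275). I let it settle and hand in.

Call:
move_arm(motion="-1 0 0 0 0;-1 0 0 0 0;-1 0 0 0 0;-1 0 0 0 0;-1 0 0 0 0;-1 0 0 0 0")

```text
time: 28.08
position: [0.5887, -0.0491, 0.2555]
tool_rot: [1.0, -0.014, -0.0, -0.0]
ft_force: [-0.3, -0.1, -1.1]
grip_width: 0.0293
grip_force: 20.0
```

```bash
python3 -c "
from h import *
goal(.5876,-.052,.2543,-.03)
print(robot.hand_in())"
```

```text
t 28.08 p [ 0.5887 -0.0491  0.2555] ang -0.029 tilt 0.0 | shift [-0.0051  0.0148  0.0062] turn 0.0003 grip 0.02931082080350479 19.998865022789687 F [-0.3 -0.1 -1.1] q [-0.27  0.45  1.49 -0.    1.2   1.33]
the job is handed in; nothing more can be done
None
```

The job is handed in at 28 s, no verdict returned: the bowl hangs upside down on the peg, let go, and the strainer is held steady before the lens, its mesh middle within a few mm of the view point and leaning about 0.48 rad, as the camera does by my measurement; one mistyped move slid the bowl about 5 cm along the bench before I set it on the peg, with no sign of anything else being touched.

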